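# Load a setting gauge under the sprung hold-down finger

### The job

Pick up the steel setting gauge by its black grip block and slide it flat along the bed of the checking fixture, bevelled nose first, so that its nose pushes up the sprung hold-down finger and passes beneath its roller. Keep sliding, gently, until the nose has pushed the small sprung plunger of the end stop fully in, then let go so that the finger bears down on the gauge and holds it there. Lift the finger only with the gauge, do not ram the end stop, and leave the other things on the bench where they stand.

Things in the scene. Friction and masses are not known exactly. Their poses are not given: they have to be found in the camera images.
- gauge_grip (a point): Gauge, loose, 0.2 kg: steel blade 120 long (x), 30 wide, 14 thick; black grip block at the rear, 22 long x 30 wide (y), top 45 above the underside. The front 21 slope down (25 deg) to a blunt nose 4 high. This point: in the block, 30 above the underside, mid-width; the nose is 109 ahead along +x (block to nose), z up. Grasp the block across its 30 width.
- fixture: Checking fixture, fixed: aluminium bed plate 220 x 70, its top (the bed) 12 above the bench, from x = -110 to +110 in its frame. Origin on the bench, on the centre line. The gauge goes in towards +x, its x along the fixture's x. The finger's roller lies across the centre line at x = 0. All of it is under 60 high.
- channel_mouth (a point): Mouth of the fixture's channel, on the bed's surface on the centre line, at fixture x = -35 (35 before the roller); axes as the fixture's. Two guide rails, 8 high, 33 apart (gauge 30), run from fixture x = -22 to +40; their flared ends begin at this mouth.
- hold_finger (a joint): Angle (rad) of the sprung finger: steel arm hinged at fixture x = +75, reaching 75 back to a free-turning roller, 14 diameter. 0 = down on its own stop, 6 mm between roller and bed; about 0.11 on the gauge's 14 mm. Presses with 5 N at 0, 7 N on the gauge. Getting the bevel under it takes some 10 to 20 N along x, sliding on 0 to 16 N (by how hard it is borne down).
- stop_plunger (a joint): Travel (m) of the end stop's plunger along +x: 0 free, 0.005 fully in; spring 1.6 to 2.6 N, so the finger's hold keeps the gauge there. Its free face is at fixture x = +34 to +64: the dark stop block was clamped anywhere there and must be felt for. Fully in, the push rises steeply; over 12 N on the stop is ramming.
- weight_200: Bystander: small steel calibration weight with a knob, 33 diameter x 48 tall, origin under its centre. Stays where it is.
- timer: Bystander: flat white timer 62x68x22, origin under its centre. Stays where it is.
- bottle_c: Bystander: white bottle with a cap, 44 diameter x 66 tall, origin under its centre. Stays where it is.

How it is judged:
By the outcome, as a careful person would: the job done as asked, in the order asked, and still so for the second after the job is handed in, with the robot touching nothing.
It also fails if it takes over 64 s, if anything falls off the work surface, if the arm or the gripper's body presses on something with over 40 N, if the wrist force passes 120 N, or if a joint passes its speed limit or range.

### The arm

A 7-joint arm with a two-finger parallel gripper is mounted at the origin on a cart in front of the work surface, level with it; the furniture and walls round the work are solid. World frame = base frame: x ahead of the robot, y to its left, z up, the work surface at z = 0. Lengths are in m, angles in rad, forces in N, time in s.
With the tool pointing down it reaches from about 0.35 to 0.9 m from the base axis. Payload 7.2 kg.
Tool frame: the origin (TCP) lies at the very end of the fingers, on their centre line; the grasp point (between the pads) lies 19 mm behind it; z points along the fingers, y is the direction in which the jaws open and shut (so a half turn about z gives the same grasp; the last joint's range is limited). The gripper opens to 85 mm and grips with 20 to 120 N. Pads are 22 mm wide; open, the fingers measure 114 mm over their backs; the gripper's body (76 mm by 85 mm) begins 54 mm behind the grasp point. The pads swing forward as they close: fully open they stand 13 mm farther back than shut.
Start: joints at [1.079, 0.411, -0.013, 1.596, 0.006, 1.134, -0.082], TCP at [0.257, -0.57, 0.231] pointing down, gripper open.
Joint ranges: [-2.95, 2.95], [-0.29, 1.99], [-1.47, 1.44], [0.14, 2.54], [-1.03, 4.17], [0.13, 1.85], [-2.86, 2.86]. Speed limits (rad/s): [2.39, 2.39, 3.01, 3.01, 3.14, 3.14, 3.14].

### API

Orientations are given as a unit quaternion [x, y, z, w].
In Python, from workcell import r gives the robot as it stands.
- The arm moves only by the tool apply_moves, never from a script. Its argument "steps" is text: rows parted by semicolons, each of 6 numbers parted by spaces: the shift along the tool's x, y, z in cm, then the turn, a rotation vector about the tool's x, y, z in degrees. A call has 1 to 12 rows; each row is the pose to reach, as a shift and turn from the pose commanded when the call began, along the tool's axes at that moment; what a row does not reach only later rows make up. A row lasts 1/8 s, in which the tool goes at most 62.5 mm and 10.7 degrees, less where a joint would pass 70% of its speed; a pose out of reach is approached as far as the arm can. A call with a gripper value outside its range is refused whole. "claw" is the closure, from 0 (fully open) to 1 (shut), set as the call begins (left out, the last holds). The fingers move at their own pace and stop on an object; "newtons" is the grip in N (left out, the last holds). Time passes only in rows, so rows that repeat a pose let the fingers close. It gives the time, the measured TCP pose, the force and the opening at its end, in the units of the state.
- r.sense(): the state, without advancing time (a new reading comes with each control period).
- r.get_image(name): name is "side" or "top" or "wrist"; returns the picture (384x512x3 uint8, red, green, blue); there is no depth.
- r.camera_model(name): a dict with "mtx" (3x3 intrinsics, pixels), "rvec" (rotation vector, rad) and "tvec" (3), from world to camera coordinates, as OpenCV has them; the wrist camera has in their place "T_tool_cam" (4x4, takes a point from camera to tool coordinates, whose origin is the TCP and whose axes are the flange's). Camera axes: x right, y down, z forward; pixel columns grow to the right and rows downward; lengths in m; the calibration is good to about 2 mm. The wrist camera is an equidistant fisheye: a pixel r from the principal point sees the ray r / f radians off the axis. A picture is of the moment at which its call begins: read the wrist's pose just before it. camera_model takes no time and is no camera call.
- r.hand_in(): hands the job in, once; it reports no verdict.
The state is a dict: "time_s": time; "joints": joint angles; "qd": joint speeds; "tau": joint torques, N m; "ee_pos": TCP position; "tool_rot": TCP orientation; "force": force on the tool from outside, world axes, zero at the start; "torque": the same for the moment, N m; "grip_width": finger opening in m.
Only numpy, scipy, OpenCV 4.12 (cv2) and the standard library are available. Lean on these libraries where they do the work, as an engineer would, in place of code of your own. Each camera call takes 0.05 s, during which the arm holds its last target.

## Working session

There is one attempt and no reset: what is moved stays moved. The work goes in short steps, Python scripts to look and compute and a tool call to move; the robot and the scene stay as the last step left them, time stands still between calls to the robot, and variables do not carry over. Pictures are saved under pics/ and viewed, and the job is handed in when it is done.

Besides the shell and the picture viewer there is one more tool, called after "Call:" as name(argument=value, ...) on one line, values as JSON. apply_moves: Moves the arm, as the interface text tells. Its arguments: {"type":"object","properties":{"steps":{"type":"string"},"claw":{"type":"number"},"newtons":{"type":"number"}},"required":["steps"]}

```bash
mkdir -p pics; ls
python3 - <<'E'
from workcell import r
import cv2
s=r.sense();print(s)
for n in ["side","top","wrist"]:
    print(n,r.camera_model(n))
    im=r.get_image(n);cv2.imwrite(f"pics/{n}0.png",im[:,:,::-1])
E
```

```text
pics
{'time_s': 0.0, 'joints': array([ 1.07881867,  0.41194399, -0.01271521,  1.59706311,  0.00560865,
        1.134307  , -0.0821905 ]), 'qd': array([-0.00128971,  0.00093595,  0.00050323,  0.00030051, -0.00073565,
       -0.00068557,  0.00039952]), 'tau': array([-1.00268615e-03, -6.00627065e+01,  6.81469850e-01, -2.99414849e+01,
        1.38136392e-02,  1.04122472e-02,  5.09213834e-06]), 'ee_pos': array([ 0.25675431, -0.56926595,  0.23041779]), 'tool_rot': array([ 9.77630784e-01,  2.10326743e-01, -2.38506149e-04, -8.08432205e-04]), 'force': array([-0.03094132,  0.58437902,  0.59902832]), 'torque': array([ 0.05784198, -0.07978668, -0.00371081]), 'grip_width': 0.08537457002309656}
side {'mtx': array([[470.1638179 ,   0.        , 257.96677375],
       [  0.        , 470.1638179 , 192.2677067 ],
       [  0.        ,   0.        ,   1.        ]]), 'rvec': array([ 0.48812276, -2.4812731 ,  1.53636506]), 'tvec': array([0.57092787, 0.11152579, 1.1628202 ])}
top {'mtx': array([[362.06686897,   0.        , 251.83880926],
       [  0.        , 362.06686897, 194.56966611],
       [  0.        ,   0.        ,   1.        ]]), 'rvec': array([ 2.18230829, -2.17078795,  0.10875356]), 'tvec': array([0.10057516, 0.56766684, 0.86095186])}
wrist {'mtx': array([[297.31863964,   0.        , 255.74937318],
       [  0.        , 297.31863964, 190.27303983],
       [  0.        ,   0.        ,   1.        ]]), 'T_tool_cam': array([[ 7.83993309e-04, -9.60187128e-01, -2.79356518e-01,
         7.11287562e-02],
       [ 9.99999693e-01,  7.52617121e-04,  2.19575315e-04,
        -5.83393686e-04],
       [-5.84892791e-07, -2.79356604e-01,  9.60187423e-01,
        -1.42335809e-01],
       [ 0.00000000e+00,  0.00000000e+00,  0.00000000e+00,
         1.00000000e+00]])}
```

View pics/side0.png

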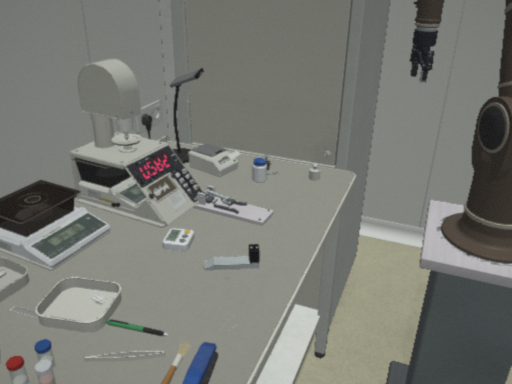

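View pics/top0.png

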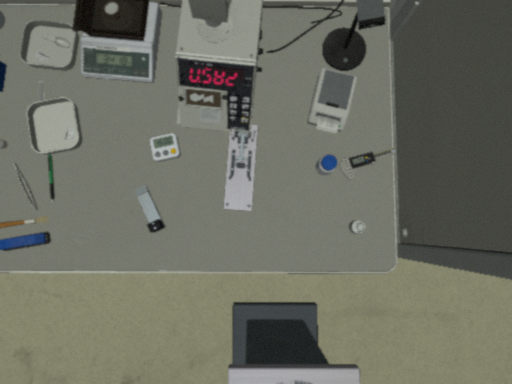

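View pics/wrist0.png

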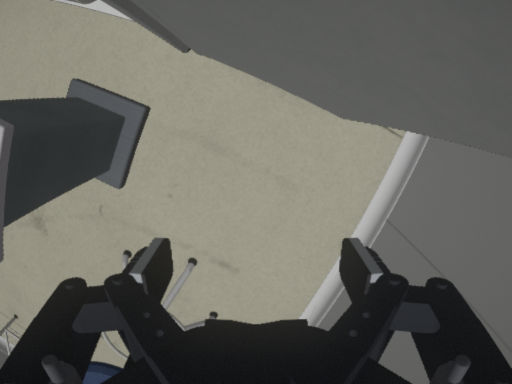

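```bash
cat > h.py <<'E'
import numpy as np,cv2
from scipy.spatial.transform import Rotation as R
from workcell import r
def ray(n,px):
    c=r.camera_model(n)
    M=cv2.Rodrigues(c['rvec'])[0];t=c['tvec']
    d=np.linalg.inv(c['mtx'])@np.array([px[0],px[1],1.])
    return -M.T@t, M.T@d
def onz(n,px,z):
    o,d=ray(n,px); return o+d*(z-o[2])/d[2]
def proj(n,P):
    c=r.camera_model(n)
    return cv2.projectPoints(np.array(P,float).reshape(-1,3),c['rvec'],c['tvec'],c['mtx'],None)[0].reshape(-1,2)
def wray(px,s):
    c=r.camera_model('wrist');K=c['mtx'];T=c['T_tool_cam']
    u=np.array([(px[0]-K[0,2]),(px[1]-K[1,2])]);rr=np.hypot(*u);th=rr/K[0,0]
    d=np.array([*(np.sin(th)*u/max(rr,1e-9)),np.cos(th)])
    Q=R.from_quat(s['tool_rot']).as_matrix()
    return np.array(s['ee_pos'])+Q@T[:3,3], Q@T[:3,:3]@d
def wz(px,s,z):
    o,d=wray(px,s); return o+d*(z-o[2])/d[2]
def wproj(P,s):
    c=r.camera_model('wrist');K=c['mtx'];T=c['T_tool_cam']
    Q=R.from_quat(s['tool_rot']).as_matrix()
    p=T[:3,:3].T@(Q.T@(np.array(P)-s['ee_pos'])-T[:3,3])
    rr=np.hypot(p[0],p[1]);th=np.arctan2(rr,p[2])
    return K[:2,2]+K[0,0]*th*p[:2]/max(rr,1e-9)
def tri(rays):
    A=0;b=0
    for o,d in rays:
        d=d/np.linalg.norm(d);P=np.eye(3)-np.outer(d,d);A=A+P;b=b+P@o
    return np.linalg.solve(A,b)
E
python3 - <<'E'
from h import *
im=cv2.imread('pics/top0.png');
a=im[115:245,120:260];cv2.imwrite('pics/t0c.png',cv2.resize(a,None,fx=4.5,fy=4.5,interpolation=cv2.INTER_CUBIC))
im=cv2.imread('pics/side0.png');
a=im[160:280,160:290];cv2.imwrite('pics/s0c.png',cv2.resize(a,None,fx=4.5,fy=4.5,interpolation=cv2.INTER_CUBIC))
for p,z in [((156,226),.045),((142,187),.004),((238,209),.012),((243,127),.012),((328,163),.066),((165,147),.022),((358,227),.04),((200,271),0)]: print(p,onz('top',p,z))
E
```

```text
(156, 226) [0.48912759 0.33090432 0.045     ]
(142, 187) [0.58675866 0.37942338 0.004     ]
(238, 209) [0.53232584 0.13762927 0.012     ]
(243, 127) [0.74027509 0.1267416  0.012     ]
(328, 163) [ 0.63931358 -0.07573519  0.066     ]
(165, 147) [0.68520991 0.32025457 0.022     ]
(358, 227) [ 0.48919817 -0.15115024  0.04      ]
(200, 271) [0.37912608 0.23060303 0.        ]
```

View pics/t0c.png

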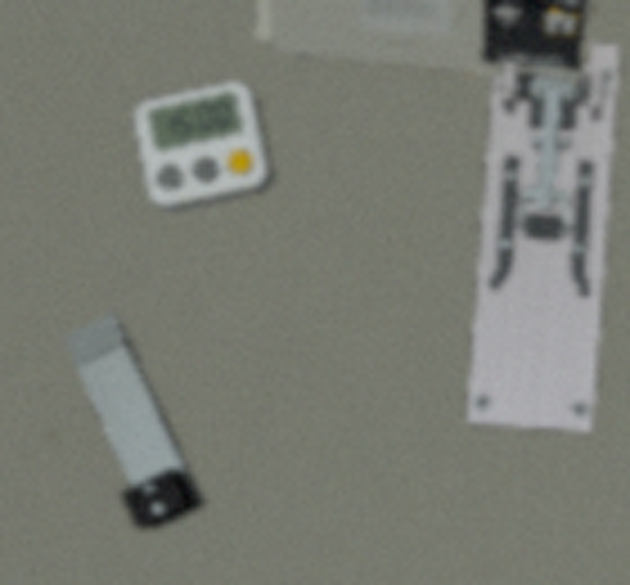

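View pics/s0c.png

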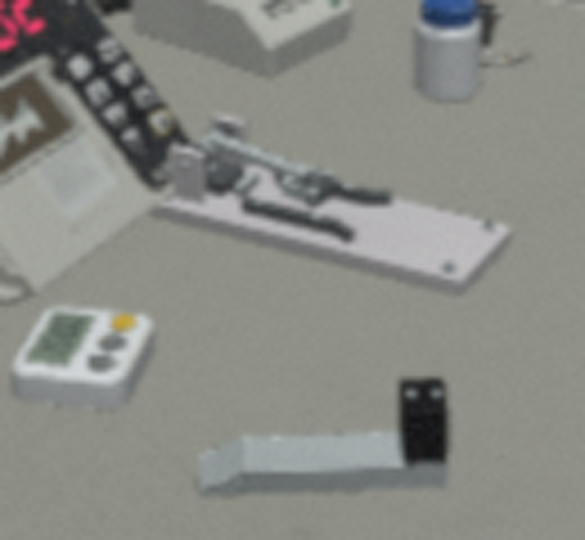

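Call:
apply_moves(steps="1 -1.3 0.1 0 0 0;3.4 -4.4 0.4 0 0 0;6.2 -8 0.7 0 0 0;9 -11.7 1.1 0 0 0;12 -15.5 1.5 0 0 0;15 -19.4 1.8 0 0 0;18 -23.2 2.2 0 0 0;21 -27 2.6 0 0 0;24 -31 3 0 0 0;27 -34.9 3.4 0 0 0;30 -38.8 3.7 0 0 0;33 -42.6 4 0 0 0")

```text
time_s: 1.65
ee_pos: [0.382, -0.0436, 0.1913]
tool_rot: [0.978, 0.211, 0.0, 0.0]
force: [1.0, -0.1, 0.2]
grip_width: 0.0857
```

Call:
apply_moves(steps="3 -3.9 0.4 0 0 0;6 -7.8 0.8 0 0 0;9 -11.6 1.2 0 0 0;12 -15.5 1.6 0 0 0;15 -19.4 2 0 0 0;18 -23.2 2.3 0 0 0;20.5 -26.6 2.6 0 0 0;22.5 -29 2.8 0 0 0;23.4 -30.3 3 0 0 0;23.6 -30.5 3 0 0 0;23.6 -30.5 3 0 0 0")

```text
time_s: 3.02
ee_pos: [0.4722, 0.3282, 0.1613]
tool_rot: [0.978, 0.21, -0.0, 0.0]
force: [1.0, -0.2, 0.0]
grip_width: 0.0851
```

Run:
```python
from h import *
s=r.sense();print(s['time_s'],s['ee_pos'],s['tool_rot'],s['joints'],s['force'],R.from_quat(s['tool_rot']).as_matrix()[:,0])
im=r.get_image('wrist');cv2.imwrite('pics/w1.png',im[:,:,::-1])
```

```text
3.025 [0.47218466 0.32824807 0.16128979] [ 9.77702385e-01  2.09994785e-01 -1.07532893e-04  4.74204870e-04] [-0.24395603  0.46669868 -0.5978782   1.76752702  0.30612743  1.00201972
 -2.10683642] [ 1.00765046 -0.24230884  0.01045154] [ 9.11804358e-01  4.10624702e-01 -4.09431431e-04]
```

View pics/w1.png

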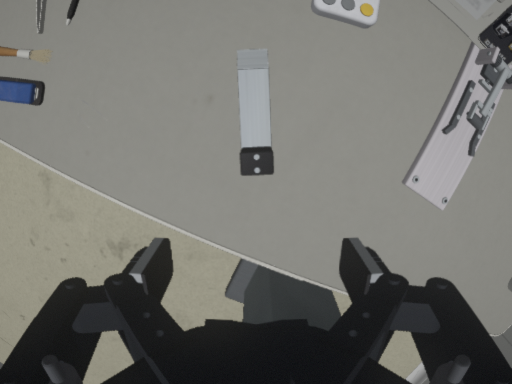

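Run:
```python
from h import *
im=cv2.imread('pics/w1.png')
a=im[40:185,220:290];cv2.imwrite('pics/w1c.png',cv2.resize(a,None,fx=4,fy=4,interpolation=cv2.INTER_CUBIC))
a=im[10:220,380:512];cv2.imwrite('pics/w1d.png',cv2.resize(a,None,fx=3,fy=3,interpolation=cv2.INTER_CUBIC)[:600])
```

```text
(no output)
```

View pics/w1c.png

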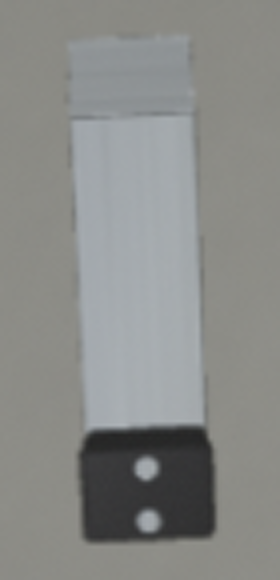

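View pics/w1d.png

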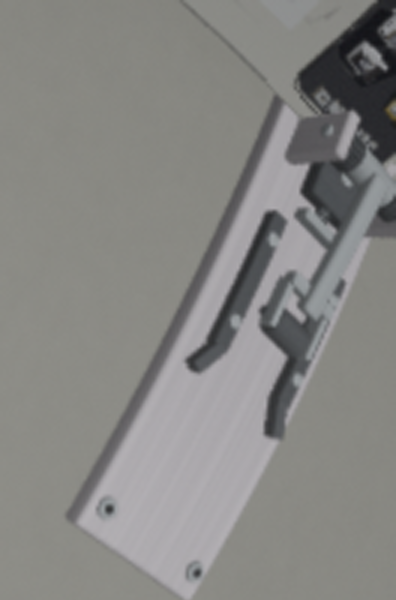

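Run:
```python
from h import *
s=r.sense()
Q=R.from_quat(s['tool_rot']).as_matrix()
f=lambda p:(p[0]/4+220,p[1]/4+40)
C=[wz(f(p),s,.045) for p in [(83,452),(213,450),(216,537),(82,541)]]
print('top',C,np.mean(C,0))
D=[wz(f(p),s,.045) for p in [(147,468),(149,521)]];print('dots',D)
N=[wz(f(p),s,.014) for p in [(72,118),(195,113)]];B=[wz(f(p),s,.014) for p in [(86,425),(204,425)]]
print('N',N,'B',B)
d=np.mean(N,0)-np.mean(B,0);print('yaw',np.degrees(np.arctan2(d[1],d[0])),'len',np.linalg.norm(d))
m=(N[0]+N[1])/2; u=d/np.linalg.norm(d); print('grip from ridge', m-u*(.109-.021))
d2=np.mean(N,0)[:2]-np.mean(C,0)[:2];print('yaw2',np.degrees(np.arctan2(d2[1],d2[0])),np.linalg.norm(d2))
print('toolx yaw',np.degrees(np.arctan2(Q[1,0],Q[0,0])))
g=np.mean(C,0);g[2]=.011
print('tool delta cm',100*Q.T@(g-s['ee_pos']))
```

```text
top [array([0.49410678, 0.35274198, 0.045     ]), array([0.50626513, 0.32687216, 0.045     ]), array([0.48870884, 0.31793905, 0.045     ]), array([0.47555938, 0.34487477, 0.045     ])] [0.49116003 0.33560699 0.045     ]
dots [array([0.49660208, 0.33843123, 0.045     ]), array([0.48587275, 0.33309638, 0.045     ])]
N [array([0.56284193, 0.38783872, 0.014     ]), array([0.57599428, 0.36152952, 0.014     ])] B [array([0.49542831, 0.35415936, 0.014     ]), array([0.50731639, 0.32779123, 0.014     ])]
yaw 26.35311080472855 len 0.07593754026242945
grip from ridge [0.49056347 0.33562074 0.014     ]
yaw2 26.534641318741734 0.08747198331075068
toolx yaw 24.221502940913798
tool delta cm [ 2.02861712  0.06410305 15.03522878]
```

Call:
apply_moves(steps="0.5 0 0.5 0 0 -1;1.2 0 2 0 0 -2.2;2 0.1 4 0 0 -2.2;2 0.1 6.5 0 0 -2.2;2 0.1 9 0 0 -2.2;2 0.1 11.5 0 0 -2.2;2 0.1 13.5 0 0 -2.2;2 0.1 14.6 0 0 -2.2;2 0.1 14.9 0 0 -2.2;2 0.1 14.9 0 0 -2.2;2 0.1 14.9 0 0 -2.2")

```text
time_s: 4.45
ee_pos: [0.4914, 0.337, 0.0131]
tool_rot: [0.973, 0.229, 0.001, -0.0]
force: [0.7, -0.4, -0.5]
grip_width: 0.0854
```

Call:
apply_moves(steps="0 0 0 0 0 0;0 0 0 0 0 0;0 0 0 0 0 0;0 0 0 0 0 0;0 0 0 0 0 0;0 0 0 0 0 0;0 0 0 0 0 0;0 0 0 0 0 0", claw=1, newtons=50)

```text
time_s: 5.45
ee_pos: [0.4911, 0.3367, 0.0126]
tool_rot: [0.973, 0.229, 0.0, 0.0]
force: [-0.1, -0.7, 5.1]
grip_width: 0.0294
```

Call:
apply_moves(steps="0 0 -0.3 0 0 0;0 0 -1.2 0 0 0;0 0 -3 0 0 0;-0.5 0.9 -5 0 0 2;-1.5 2.7 -6.5 0 0 5;-3 5.4 -7 0 0 9;-4.7 8.5 -7 0 0 14;-6.5 11.7 -7 0 0 19;-8.2 14.8 -7 0 0 24;-9.2 16.5 -7 0 0 28;-9.6 17.3 -7 0 0 29.4;-9.6 17.3 -7 0 0 29.4")

```text
time_s: 6.95
ee_pos: [0.4825, 0.1394, 0.0827]
tool_rot: [1.0, -0.025, 0.0, -0.0]
force: [0.4, 0.8, -2.2]
grip_width: 0.0295
```

Run:
```python
from h import *
s=r.sense();print(s['time_s'],s['ee_pos'],s['tool_rot'],s['joints'],s['force'],s['grip_width'])
im=r.get_image('wrist');cv2.imwrite('pics/w2.png',im[:,:,::-1])
im=r.get_image('side');cv2.imwrite('pics/s2.png',cv2.resize(im[140:300,140:310,::-1],None,fx=3.5,fy=3.5,interpolation=cv2.INTER_CUBIC))
np.save('s2.npy',np.array([s],dtype=object),allow_pickle=True)
```

```text
6.95 [0.48246349 0.13942366 0.08270021] [ 9.99679037e-01 -2.53302086e-02  3.67260949e-04 -2.61071220e-04] [-0.01922674  0.43449619 -0.44629959  2.0146617   0.27020359  0.74797155
 -2.25034639] [ 0.39612512  0.79588971 -2.23154624] 0.02948556164498902
```

View pics/w2.png

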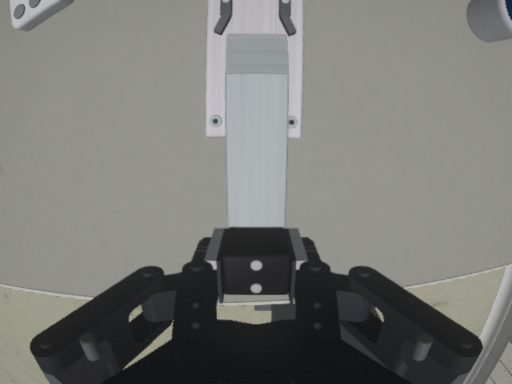

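View pics/s2.png

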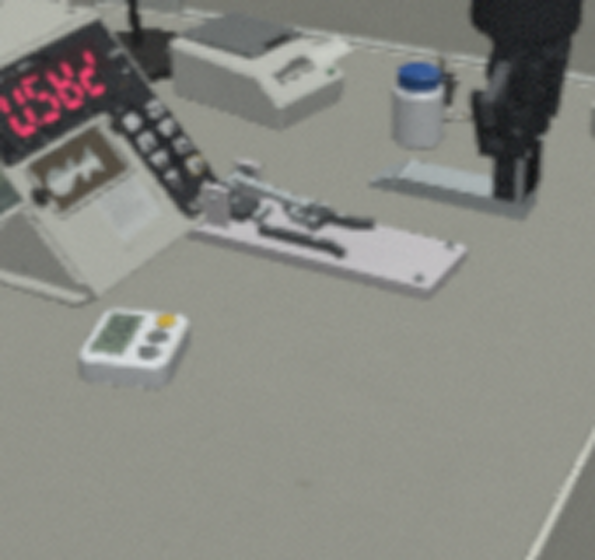

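Run:
```python
from h import *
im=cv2.imread('pics/w2.png')
a=im[0:145,190:320];cv2.imwrite('pics/w2c.png',cv2.resize(a,None,fx=4.1,fy=4.1,interpolation=cv2.INTER_CUBIC))
g=im.astype(int)
hsv=cv2.cvtColor(im,cv2.COLOR_BGR2HSV)
for y in [5,20,50,80,100,115,125,130,133,135,137,139]:
    print(y,[tuple(im[y,x]) for x in (201,204,206,208,210,214)])
```

```text
5 [(np.uint8(138), np.uint8(144), np.uint8(144)), (np.uint8(139), np.uint8(144), np.uint8(144)), (np.uint8(139), np.uint8(144), np.uint8(145)), (np.uint8(170), np.uint8(166), np.uint8(168)), (np.uint8(189), np.uint8(183), np.uint8(186)), (np.uint8(181), np.uint8(176), np.uint8(178))]
20 [(np.uint8(139), np.uint8(144), np.uint8(144)), (np.uint8(140), np.uint8(146), np.uint8(146)), (np.uint8(132), np.uint8(136), np.uint8(137)), (np.uint8(181), np.uint8(176), np.uint8(179)), (np.uint8(190), np.uint8(185), np.uint8(187)), (np.uint8(183), np.uint8(178), np.uint8(180))]
50 [(np.uint8(142), np.uint8(147), np.uint8(148)), (np.uint8(141), np.uint8(147), np.uint8(147)), (np.uint8(161), np.uint8(158), np.uint8(161)), (np.uint8(193), np.uint8(187), np.uint8(189)), (np.uint8(194), np.uint8(188), np.uint8(190)), (np.uint8(187), np.uint8(182), np.uint8(184))]
80 [(np.uint8(143), np.uint8(149), np.uint8(149)), (np.uint8(143), np.uint8(148), np.uint8(149)), (np.uint8(176), np.uint8(171), np.uint8(174)), (np.uint8(199), np.uint8(192), np.uint8(195)), (np.uint8(196), np.uint8(190), np.uint8(193)), (np.
[... 1638 characters left out ...]
, np.uint8(186), np.uint8(189)), (np.uint8(189), np.uint8(183), np.uint8(185)), (np.uint8(187), np.uint8(182), np.uint8(184))]
137 [(np.uint8(144), np.uint8(149), np.uint8(149)), (np.uint8(144), np.uint8(150), np.uint8(150)), (np.uint8(146), np.uint8(151), np.uint8(151)), (np.uint8(139), np.uint8(141), np.uint8(142)), (np.uint8(138), np.uint8(141), np.uint8(142)), (np.uint8(141), np.uint8(143), np.uint8(144))]
139 [(np.uint8(144), np.uint8(149), np.uint8(149)), (np.uint8(145), np.uint8(150), np.uint8(151)), (np.uint8(145), np.uint8(150), np.uint8(151)), (np.uint8(143), np.uint8(149), np.uint8(149)), (np.uint8(145), np.uint8(150), np.uint8(151)), (np.uint8(144), np.uint8(149), np.uint8(149))]
```

View pics/w2c.png

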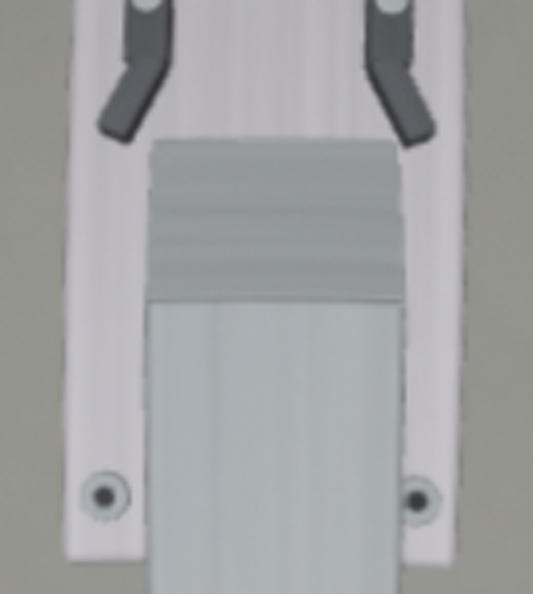

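Run:
```python
from h import *
s=np.load('s2.npy',allow_pickle=True)[0]
f=lambda p:(p[0]/4.1+190-.4,p[1]/4.1-.4)
w=lambda p,z:wz(f(p),s,z)
L=[w(p,.012) for p in [(75,30),(66,300),(64,555)]];Rr=[w(p,.012) for p in [(470,30),(463,300),(453,562)]]
print('L',L,'\nR',Rr,'width',np.linalg.norm(L[2]-Rr[2]),np.linalg.norm(L[0]-Rr[0]))
for E in (L,Rr):
    d=E[0]-E[2];print('yaw',np.degrees(np.arctan2(d[1],d[0])))
fe=(w((64,558),.012)+w((453,564),.012))/2;print('front mid',fe)
sc=[w(p,.012) for p in [(104,496),(416,500)]];print('screws',sc,(sc[0]+sc[1])/2, np.degrees(np.arctan2(*(sc[0]-sc[1])[:2])))
rl=[w((172,62),.02),w((366,62),.02)];print('rails',rl,np.linalg.norm(rl[0]-rl[1]),(rl[0]+rl[1])/2)
zt=s['ee_pos'][2]+.0014
N=[w((147,300),zt),w((404,300),zt)];B=[w((151,590),zt),w((399,590),zt)]
print('gauge ridge',N,np.mean(N,0),'rear',np.mean(B,0),'w',np.linalg.norm(N[0]-N[1]))
d=np.mean(N,0)-np.mean(B,0);print('gyaw',np.degrees(np.arctan2(d[1],d[0])))
Q=R.from_quat(s['tool_rot']).as_matrix();print('tool yaw',np.degrees(np.arctan2(Q[1,0],Q[0,0])),Q)
print('ridge in tool',Q.T@(np.mean(N,0)-s['ee_pos']))
```

```text
L [array([0.62998179, 0.16701492, 0.012     ]), array([0.57982226, 0.17066442, 0.012     ]), array([0.53477865, 0.17394412, 0.012     ])] 
R [array([0.62654245, 0.09794562, 0.012     ]), array([0.57629229, 0.10213155, 0.012     ]), array([0.53003556, 0.10557279, 0.012     ])] width 0.0685356526756955 0.06915487787659637
yaw -4.1628368988153195
yaw -4.5188294392377495
front mid [0.53196271 0.13978356 0.012     ]
screws [array([0.54469669, 0.16608848, 0.012     ]), array([0.54120466, 0.11179041, 0.012     ])] [0.54295068 0.13893945 0.012     ] 3.67975416746952
rails [array([0.61942637, 0.14971208, 0.02      ]), array([0.61777896, 0.11739128, 0.02      ])] 0.03236276340802702 [0.61860267 0.13355168 0.02      ]
gauge ridge [array([0.57000172, 0.14969566, 0.08410021]), array([0.56856759, 0.12048525, 0.08410021])] [0.56928466 0.13509046 0.08410021] rear [0.53550207 0.13682429 0.08410021] w 0.029245593895684555
gyaw -2.9380285656635126
tool yaw -2.9029500424863532 [[ 9.98716491e-01 -5.06439653e-02  7.47512120e-04]
 [-5.06443489e-02 -9.98716625e-01  5.03369258e-04]
 [ 7.21060166e-04 -5.40580444e-04 -9.99999594e-01]]
ridge in tool [ 8.69301887e-02 -7.00820605e-05 -1.33728076e-03]
```

Call:
apply_moves(steps="0.2 -0.1 0.5 0 0 0.4;0.4 -0.3 1.5 0 0 1.2;0.4 -0.4 2.7 0 0 1.2;0.4 -0.4 3.9 0 0 1.2;0.4 -0.4 4.8 0 0 1.2;0.4 -0.4 5.4 0 0 1.2;0.4 -0.4 5.5 0 0 1.2;0.4 -0.4 5.5 0 0 1.2")

```text
time_s: 8.05
ee_pos: [0.4865, 0.1429, 0.0274]
tool_rot: [0.999, -0.036, 0.0, -0.0]
force: [0.3, 0.1, -1.5]
grip_width: 0.0294
```

Run:
```python
from h import *
s=r.sense();print(s['time_s'],s['ee_pos'],s['tool_rot'],s['force'],s['torque'],s['grip_width'])
im=r.get_image('wrist');im=im[:,:,::-1];cv2.imwrite('pics/w3.png',im)
cv2.imwrite('pics/w3c.png',cv2.resize(im[0:145,190:320],None,fx=4.1,fy=4.1,interpolation=cv2.INTER_CUBIC))
im=r.get_image('side');cv2.imwrite('pics/s3.png',cv2.resize(im[140:300,140:310,::-1],None,fx=3.5,fy=3.5,interpolation=cv2.INTER_CUBIC))
np.save('s3.npy',np.array([s],dtype=object),allow_pickle=True)
```

```text
8.05 [0.48654031 0.14285792 0.02744538] [ 9.99353678e-01 -3.59472077e-02  1.53734761e-04 -4.10935650e-05] [ 0.25222183  0.08203833 -1.52441824] [0.00330047 0.05479165 0.02368238] 0.029416880028526337
```

View pics/w3c.png

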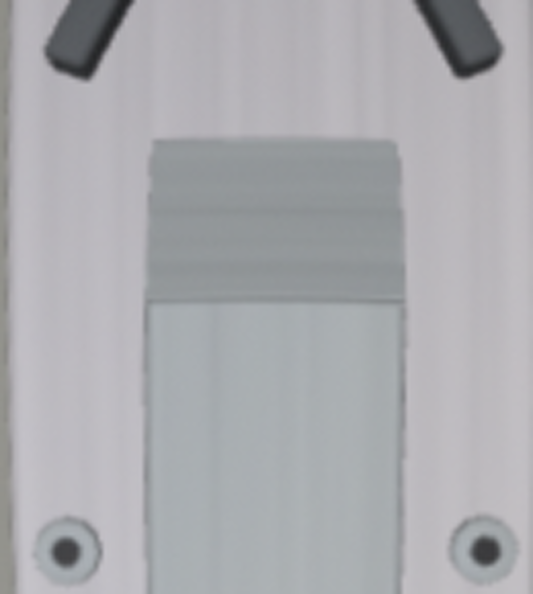

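View pics/s3.png

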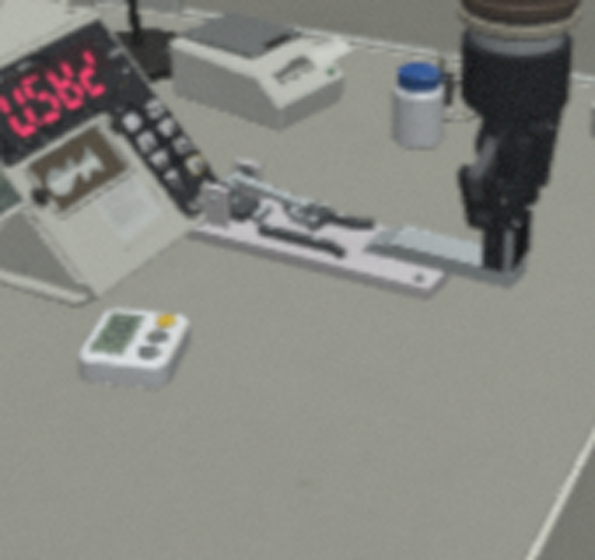

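Call:
apply_moves(steps="0 0 0.1 0 0 0;0 0 0.2 0 0 0;0 0 0.25 0 0 0;0 0 0.25 0 0 0")

```text
time_s: 8.65
ee_pos: [0.4863, 0.1428, 0.0247]
tool_rot: [0.999, -0.036, -0.0, 0.0]
force: [-0.7, -0.5, -1.9]
grip_width: 0.0295
```

Call:
apply_moves(steps="0 0 0.05 0 0 0;0 0 0.05 0 0 0;0 0 0.05 0 0 0")

```text
time_s: 9.02
ee_pos: [0.4864, 0.1428, 0.0245]
tool_rot: [0.999, -0.036, 0.0, 0.0]
force: [-1.8, -0.3, 2.9]
grip_width: 0.0297
```

Call:
apply_moves(steps="0.3 0 0 0 0 0;0.7 0 0 0 0 0;1.2 0 0 0 0 0;1.7 0 0 0 0 0;2.2 0 0 0 0 0;2.6 0 0 0 0 0;3 0 0 0 0 0;3 0 0 0 0 0")

```text
time_s: 10.02
ee_pos: [0.5162, 0.1411, 0.0245]
tool_rot: [0.999, -0.036, -0.0, -0.0]
force: [-3.7, -0.0, 4.4]
grip_width: 0.0292
```

Run:
```python
from h import *
s=r.sense();print(s['time_s'],s['ee_pos'],s['tool_rot'],s['force'],s['torque'],s['grip_width'])
im=r.get_image('wrist');im=im[:,:,::-1];cv2.imwrite('pics/w4.png',im)
cv2.imwrite('pics/w4c.png',cv2.resize(im[0:145,190:320],None,fx=4.1,fy=4.1,interpolation=cv2.INTER_CUBIC))
```

```text
10.025 [0.51621825 0.14106938 0.02453228] [ 9.99362387e-01 -3.57043600e-02 -8.46138253e-05 -1.05898214e-04] [-3.6565938  -0.04008179  4.38686685] [0.09724201 0.58155613 0.04685453] 0.029238241806802814
```

View pics/w4c.png

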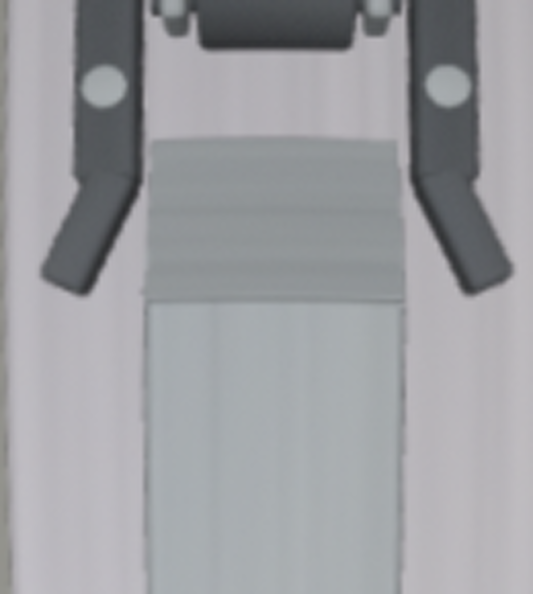

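Call:
apply_moves(steps="0.3 0 0 0 0 0;0.6 0 0 0 0 0;0.9 0 0 0 0 0;1.2 0 0 0 0 0;1.5 0 0 0 0 0;1.7 0 0 0 0 0;1.9 0 0 0 0 0;2.1 0 0 0 0 0;2.3 0 0 0 0 0")

```text
time_s: 11.2
ee_pos: [0.5352, 0.1397, 0.0245]
tool_rot: [0.999, -0.035, -0.003, 0.001]
force: [-22.1, 0.7, 21.9]
grip_width: 0.0293
```

Call:
apply_moves(steps="0.2 0 0 0 0 0;0.4 0 0 0 0 0;0.6 0 0 0 0 0;0.8 0 0 0 0 0;1 0 0 0 0 0;1.2 0 0 0 0 0")

```text
time_s: 11.95
ee_pos: [0.5451, 0.1389, 0.0245]
tool_rot: [0.999, -0.035, -0.005, 0.001]
force: [-24.5, -0.1, 25.9]
grip_width: 0.0293
```

Run:
```python
from h import *
s=r.sense();print(s['time_s'],s['ee_pos'],s['tool_rot'],s['force'],s['torque'],s['grip_width'])
im=r.get_image('wrist');im=im[:,:,::-1];cv2.imwrite('pics/w5.png',im)
cv2.imwrite('pics/w5c.png',cv2.resize(im[0:145,190:320],None,fx=4.1,fy=4.1,interpolation=cv2.INTER_CUBIC))
im=r.get_image('side');cv2.imwrite('pics/s5.png',cv2.resize(im[140:300,140:310,::-1],None,fx=3.5,fy=3.5,interpolation=cv2.INTER_CUBIC))
```

```text
11.95 [0.54510946 0.13892658 0.02452619] [ 0.99937495 -0.03497986 -0.00495344  0.00125835] [-24.48556714  -0.10945197  25.90934627] [ 0.15621447  4.52106445 -0.11018332] 0.029303709037673875
```

View pics/w5c.png

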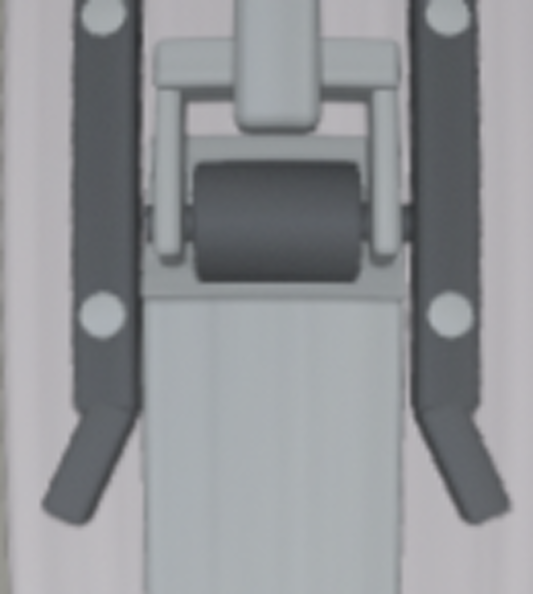

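View pics/s5.png

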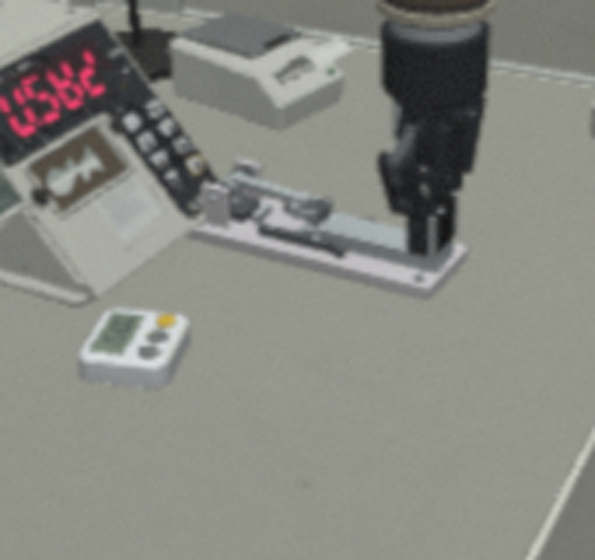

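Call:
apply_moves(steps="0.2 0 -0.05 0 0 0;0.4 0 -0.1 0 0 0;0.6 0 -0.1 0 0 0;0.7 0 -0.1 0 0 0;0.8 0 -0.1 0 0 0;0.8 0 -0.1 0 0 0")

```text
time_s: 12.8
ee_pos: [0.5568, 0.138, 0.0246]
tool_rot: [0.999, -0.035, -0.002, 0.0]
force: [-7.7, 0.3, 2.8]
grip_width: 0.0293
```

Call:
apply_moves(steps="0.1 0 0 0 0 0;0.2 0 0 0 0 0;0.3 0 0 0 0 0;0.4 0 0 0 0 0;0.5 0 0 0 0 0")

```text
time_s: 13.42
ee_pos: [0.5616, 0.1377, 0.0245]
tool_rot: [0.999, -0.035, -0.002, 0.0]
force: [-7.3, 1.2, 3.1]
grip_width: 0.0297
```

Call:
apply_moves(steps="0.1 0 0 0 0 0;0.2 0 0 0 0 0;0.3 0 0 0 0 0;0.4 0 0 0 0 0;0.5 0 0 0 0 0")

```text
time_s: 14.05
ee_pos: [0.5666, 0.1373, 0.0246]
tool_rot: [0.999, -0.035, -0.002, 0.0]
force: [-8.7, 0.4, 3.4]
grip_width: 0.0298
```

Run:
```python
from h import *
s=r.sense();print(s['time_s'],s['ee_pos'],s['tool_rot'],s['force'],s['torque'],s['grip_width'])
im=r.get_image('wrist');im=im[:,:,::-1];cv2.imwrite('pics/w6.png',im)
cv2.imwrite('pics/w6c.png',cv2.resize(im[0:145,190:320],None,fx=4.1,fy=4.1,interpolation=cv2.INTER_CUBIC))
```

```text
14.05 [0.56658863 0.13730047 0.02455442] [ 9.99372597e-01 -3.53416692e-02 -2.28925200e-03  3.72762487e-04] [-8.71754888  0.38476947  3.38917569] [0.20078165 1.56692922 0.04653576] 0.02976733061038363
```

View pics/w6c.png

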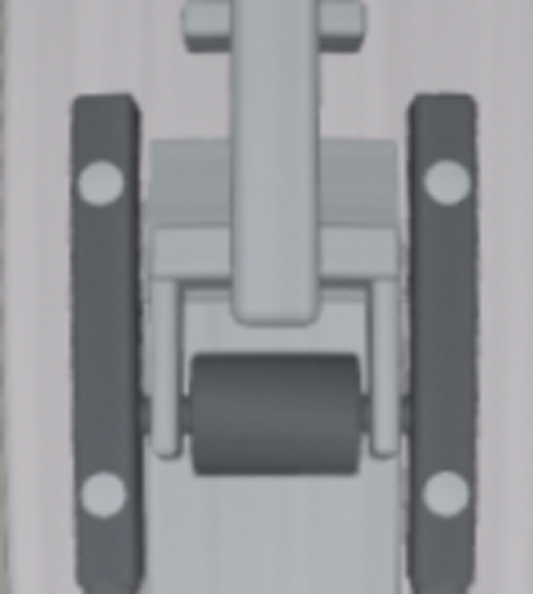

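Run:
```python
import cv2
for n in ('t','s'): pass
from h import *
im=r.get_image('top')[:,:,::-1];cv2.imwrite('pics/t6.png',cv2.resize(im[110:230,190:310],None,fx=4.5,fy=4.5,interpolation=cv2.INTER_CUBIC))
im=r.get_image('side')[:,:,::-1];cv2.imwrite('pics/s6.png',cv2.resize(im[175:250,180:290],None,fx=6,fy=6,interpolation=cv2.INTER_CUBIC))
```

```text
(no output)
```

View pics/w6.png

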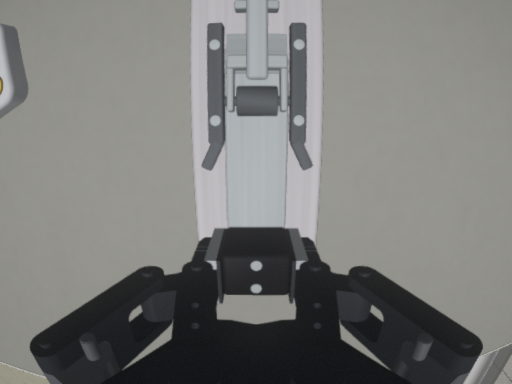

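View pics/s6.png

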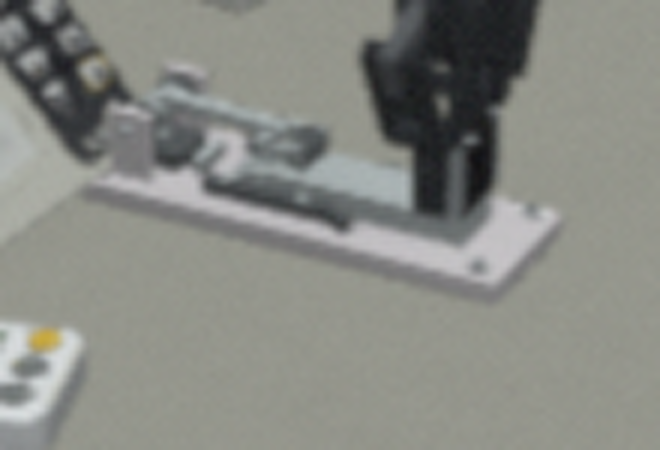

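Run:
```python
from h import *
u=np.array([.9974,-.0715,0]);v=np.array([.0715,.9974,0]);O=np.array([.532,.1396,0])+.11*u
f=lambda x,y,z:O+u*x+v*y+np.array([0,0,z])
im=cv2.imread('pics/s6.png')
for x in range(20,100,10):
    p=proj('side',f(x/1000,0,.022))[0]; q=((p-[180,175])*6+2.5).astype(int); cv2.circle(im,tuple(int(i) for i in q),2,(0,0,255),-1);print(x,q)
p=proj('side',f(.075,.035,.012));
cv2.imwrite('pics/s6m.png',im)
im=cv2.imread('pics/t6.png')
for x in range(20,100,10):
    p=proj('top',f(x/1000,0,.022))[0]; q=((p-[190,110])*4.5+1.8).astype(int); cv2.circle(im,tuple(int(i) for i in q),2,(0,0,255),-1);print(x,q)
cv2.imwrite('pics/t6m.png',im)
```

```text
20 [264 165]
30 [245 160]
40 [225 155]
50 [206 150]
60 [187 145]
70 [168 141]
80 [149 136]
90 [130 131]
20 [232 212]
30 [233 194]
40 [235 176]
50 [236 159]
60 [238 141]
70 [239 123]
80 [241 106]
90 [242  88]
```

View pics/s6m.png

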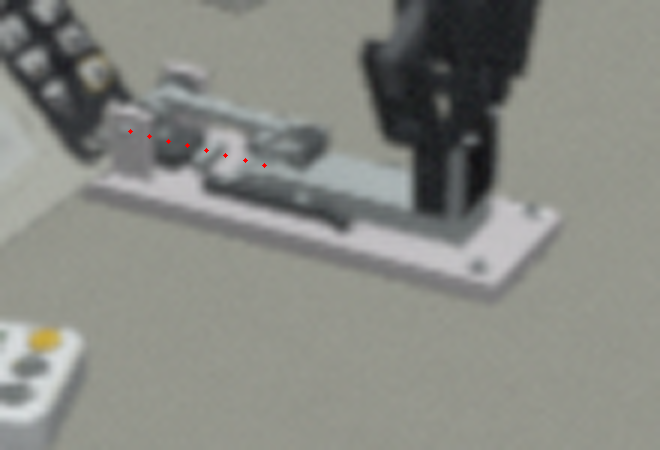

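View pics/t6m.png

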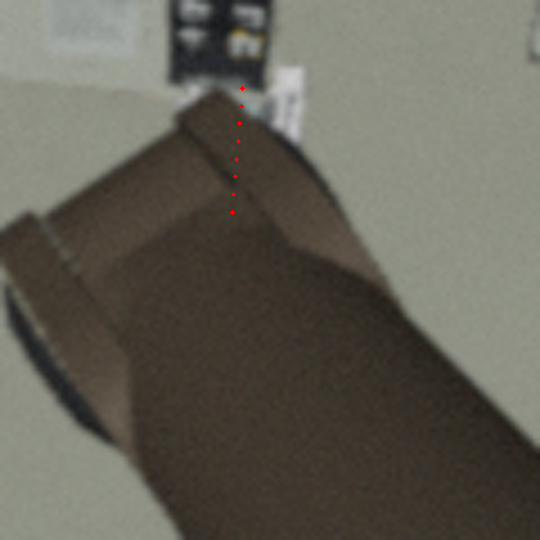

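Call:
apply_moves(steps="0.1 0 0 0 0 0;0.2 0 0 0 0 0;0.3 0 0 0 0 0;0.4 0 0 0 0 0")

```text
time_s: 14.7
ee_pos: [0.5706, 0.137, 0.0245]
tool_rot: [0.999, -0.035, -0.002, 0.0]
force: [-8.9, 0.8, 3.4]
grip_width: 0.0289
```

Call:
apply_moves(steps="0.1 0 0 0 0 0;0.2 0 0 0 0 0;0.3 0 0 0 0 0;0.4 0 0 0 0 0")

```text
time_s: 15.2
ee_pos: [0.5746, 0.1368, 0.0246]
tool_rot: [0.999, -0.035, -0.002, 0.0]
force: [-8.2, 1.6, 3.1]
grip_width: 0.0294
```

Run:
```python
from h import *
s=r.sense();print(s['time_s'],s['ee_pos'],s['tool_rot'],s['force'],s['torque'],s['grip_width'])
im=r.get_image('wrist');im=im[:,:,::-1];cv2.imwrite('pics/w7.png',im)
cv2.imwrite('pics/w7c.png',cv2.resize(im[0:100,190:320],None,fx=5,fy=5,interpolation=cv2.INTER_CUBIC))
```

```text
15.2 [0.57460305 0.13676228 0.02456798] [ 9.99372298e-01 -3.53516075e-02 -2.27099688e-03  3.40575458e-04] [-8.19739472  1.60656314  3.09680925] [0.19043015 1.54323676 0.01928368] 0.02940912086721415
```

View pics/w7c.png

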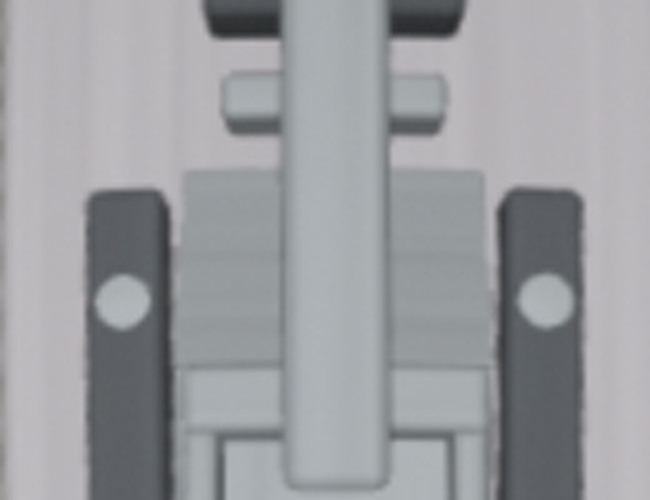

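Run:
```python
from h import *
s=r.sense()
u=np.array([.9974,-.0715,0]);O=np.array([.532,.1396,0])+.11*u
g=lambda p,z:round(1000*float((wz(((p[0])/5+190-.4,p[1]/5-.4),s,z)-O)@u),1)
print('nose',g((230,172),.016),'ridge',g((230,365),.026))
for z in (.012,.014,.016,.018,.02,.024): print(z,'bot',g((420,132),z),'topedge',g((420,121),z),'blk',g((420,37),z),'rear',g((420,73),z))
print('tcp',(s['ee_pos']-O)@u)
```

```text
nose 41.0 ridge 19.7
0.012 bot 46.4 topedge 47.6 blk 57.2 rear 53.1
0.014 bot 45.9 topedge 47.1 blk 56.5 rear 52.5
0.016 bot 45.3 topedge 46.5 blk 55.9 rear 51.8
0.018 bot 44.8 topedge 46.0 blk 55.2 rear 51.2
0.02 bot 44.2 topedge 45.4 blk 54.5 rear 50.6
0.024 bot 43.1 topedge 44.3 blk 53.1 rear 49.3
tcp -0.06711914750771768
```

Call:
apply_moves(steps="0.1 0 0 0 0 0;0.2 0 0 0 0 0;0.3 0 0 0 0 0")

```text
time_s: 15.62
ee_pos: [0.5776, 0.1366, 0.0246]
tool_rot: [0.999, -0.035, -0.002, 0.0]
force: [-8.6, 1.4, 4.3]
grip_width: 0.0299
```

Call:
apply_moves(steps="0.1 0 0 0 0 0;0.2 0 0 0 0 0;0.3 0 0 0 0 0")

```text
time_s: 16.0
ee_pos: [0.5795, 0.1364, 0.0245]
tool_rot: [0.999, -0.035, -0.003, 0.001]
force: [-12.4, 1.1, 6.4]
grip_width: 0.0292
```

Call:
apply_moves(steps="0.1 0 0 0 0 0;0.1 0 0 0 0 0")

```text
time_s: 16.25
ee_pos: [0.5806, 0.1363, 0.0246]
tool_rot: [0.999, -0.035, -0.003, 0.001]
force: [-12.4, 1.4, 6.4]
grip_width: 0.0299
```

Run:
```python
from h import *
s=r.sense();print(s['time_s'],s['ee_pos'],s['tool_rot'],s['force'],s['torque'],s['grip_width'])
im=r.get_image('wrist');im=im[:,:,::-1];cv2.imwrite('pics/w8.png',im)
cv2.imwrite('pics/w8c.png',cv2.resize(im[0:100,190:320],None,fx=5,fy=5,interpolation=cv2.INTER_CUBIC))
```

```text
16.25 [0.58061131 0.13633988 0.02455347] [ 9.99373000e-01 -3.52673992e-02 -3.08760122e-03  5.32625970e-04] [-12.4239555    1.370649     6.44788265] [0.22479901 2.18517766 0.01689909] 0.029857215493442515
```

View pics/w8c.png

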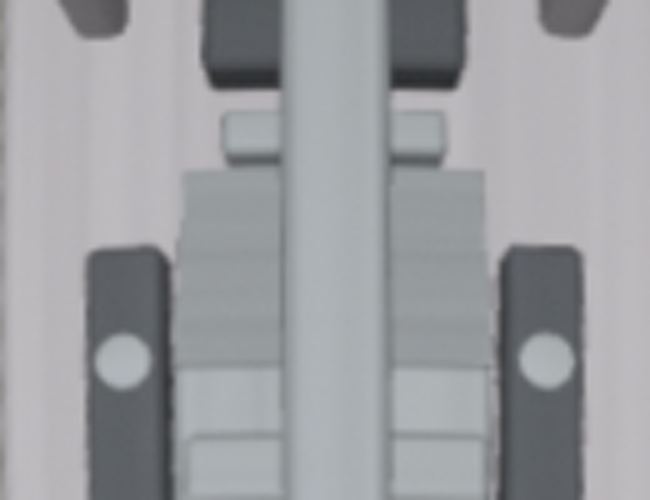

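Call:
apply_moves(steps="0.1 0 0 0 0 0;0.2 0 0 0 0 0;0.2 0 0 0 0 0")

```text
time_s: 16.68
ee_pos: [0.5824, 0.1362, 0.0246]
tool_rot: [0.999, -0.035, -0.003, 0.001]
force: [-13.0, 0.6, 6.7]
grip_width: 0.029
```

Call:
apply_moves(steps="0.05 0 0 0 0 0;0.1 0 0 0 0 0;0.1 0 0 0 0 0")

```text
time_s: 17.05
ee_pos: [0.5832, 0.1362, 0.0245]
tool_rot: [0.999, -0.035, -0.003, 0.001]
force: [-14.1, 0.8, 8.0]
grip_width: 0.0298
```

Call:
apply_moves(steps="0.05 0 0 0 0 0;0.05 0 0 0 0 0")

```text
time_s: 17.3
ee_pos: [0.5835, 0.1361, 0.0245]
tool_rot: [0.999, -0.035, -0.004, 0.001]
force: [-14.0, 0.8, 9.0]
grip_width: 0.0296
```

Run:
```python
from h import *
s=r.sense();print(s['time_s'],s['ee_pos'],s['tool_rot'],s['force'],s['torque'],s['grip_width'])
im=r.get_image('wrist');im=im[:,:,::-1];cv2.imwrite('pics/w9.png',im)
cv2.imwrite('pics/w9c.png',cv2.resize(im[0:100,190:320],None,fx=5,fy=5,interpolation=cv2.INTER_CUBIC))
```

```text
17.3 [0.58350113 0.13612662 0.02453838] [ 9.99373310e-01 -3.52090036e-02 -3.58821120e-03  6.61325349e-04] [-13.99755593   0.75950341   9.00492701] [0.2384767  2.48784865 0.00667113] 0.02962689704990215
```

View pics/w9c.png

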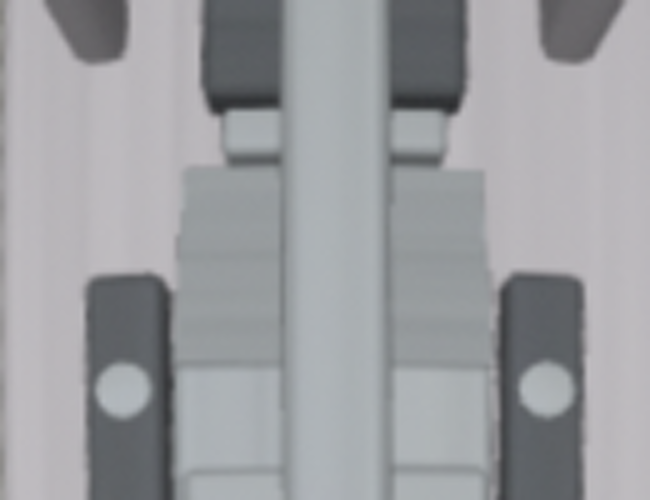

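Call:
apply_moves(steps="0.05 0 0 0 0 0;0.05 0 0 0 0 0")

```text
time_s: 17.6
ee_pos: [0.5835, 0.1361, 0.0245]
tool_rot: [0.999, -0.035, -0.004, 0.001]
force: [-16.3, 1.3, 10.2]
grip_width: 0.0296
```

Call:
apply_moves(steps="0.05 0 0 0 0 0;0.05 0 0 0 0 0")

```text
time_s: 17.85
ee_pos: [0.5835, 0.1362, 0.0245]
tool_rot: [0.999, -0.035, -0.004, 0.001]
force: [-18.8, 0.3, 11.1]
grip_width: 0.0293
```

Call:
apply_moves(steps="-0.1 0 -0.03 0 0 0;-0.2 0 -0.05 0 0 0;-0.2 0 -0.05 0 0 0")

```text
time_s: 18.23
ee_pos: [0.5835, 0.1361, 0.0246]
tool_rot: [0.999, -0.035, -0.003, 0.0]
force: [-7.9, 1.2, 0.6]
grip_width: 0.0295
```

Run:
```python
from h import *
s=r.sense();print(s['time_s'],s['ee_pos'],s['tool_rot'],s['force'],s['torque'],s['grip_width'])
```

```text
18.225 [0.58353401 0.13611361 0.0246123 ] [ 9.99373525e-01 -3.52838935e-02 -2.73482101e-03  3.54531904e-04] [-7.90114532  1.16675195  0.56518129] [0.33319193 1.52609543 0.04312962] 0.02950946913199305
```

Call:
apply_moves(steps="0 0 0 0 0 0;0 0 0 0 0 0;0 0 0 0 0 0;0 0 0 0 0 0;0 0 0 0 0 0;0 0 0 0 0 0", claw=0)

```text
time_s: 18.98
ee_pos: [0.5867, 0.1356, 0.0258]
tool_rot: [0.999, -0.036, 0.0, -0.0]
force: [-0.3, -0.1, 0.7]
grip_width: 0.0852
```

Run:
```python
from h import *
s=r.sense();print(s['time_s'],s['ee_pos'],s['tool_rot'],s['force'],s['torque'],s['grip_width'])
im=r.get_image('wrist');im=im[:,:,::-1];cv2.imwrite('pics/w10.png',im)
cv2.imwrite('pics/w10c.png',cv2.resize(im[0:100,190:320],None,fx=5,fy=5,interpolation=cv2.INTER_CUBIC))
```

```text
18.975 [0.58666769 0.13561343 0.02580816] [ 9.99354025e-01 -3.59378696e-02  5.18810522e-05 -6.38093549e-06] [-0.26219831 -0.10075357  0.66414452] [0.0270006  0.00710841 0.03370364] 0.08520623672697011
```

View pics/w10.png

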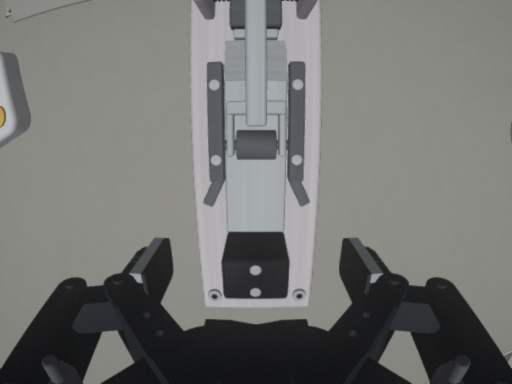

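View pics/w10c.png

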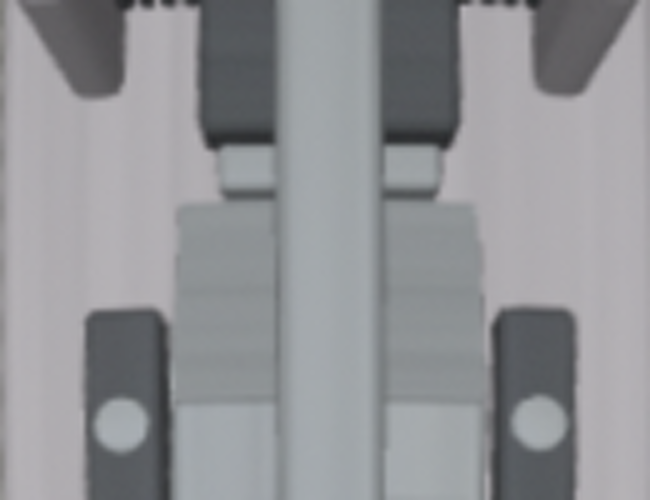

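Run:
```python
from h import *
a=cv2.imread('pics/w9.png');b=cv2.imread('pics/w10.png')
for c in (240,241,272,274):
  print(c,'w9',a[18:40,c].mean(1).round().astype(int).tolist());print('   w10',b[24:48,c].mean(1).round().astype(int).tolist())
z=np.hstack([cv2.resize(a[14:50,225:290],None,fx=6,fy=12,interpolation=cv2.INTER_CUBIC),cv2.resize(b[21:57,225:290],None,fx=6,fy=12,interpolation=cv2.INTER_CUBIC)])
cv2.imwrite('pics/cmp.png',z)
```

```text
240 w9 [76, 61, 53, 80, 159, 169, 171, 172, 173, 174, 174, 163, 138, 103, 98, 133, 153, 157, 157, 157, 155, 154]
   w10 [81, 74, 58, 48, 65, 136, 158, 162, 163, 164, 164, 165, 157, 135, 96, 96, 133, 145, 148, 149, 149, 146, 146, 145]
241 w9 [76, 60, 53, 84, 159, 170, 171, 172, 172, 174, 174, 163, 137, 103, 99, 134, 153, 156, 157, 157, 156, 155]
   w10 [81, 72, 58, 48, 65, 137, 158, 162, 162, 163, 165, 164, 157, 134, 95, 95, 133, 144, 148, 149, 149, 147, 145, 146]
272 w9 [76, 59, 51, 71, 150, 168, 169, 170, 170, 171, 171, 160, 135, 101, 99, 133, 153, 156, 157, 156, 154, 153]
   w10 [79, 71, 57, 48, 67, 137, 157, 160, 160, 161, 161, 161, 152, 129, 91, 92, 131, 144, 148, 148, 147, 144, 144, 145]
274 w9 [75, 61, 52, 71, 149, 167, 169, 169, 170, 171, 171, 161, 136, 103, 97, 130, 153, 156, 157, 157, 154, 154]
   w10 [79, 72, 56, 48, 67, 136, 158, 160, 160, 161, 162, 161, 153, 128, 92, 92, 129, 144, 147, 148, 147, 144, 144, 145]
```

View pics/cmp.png

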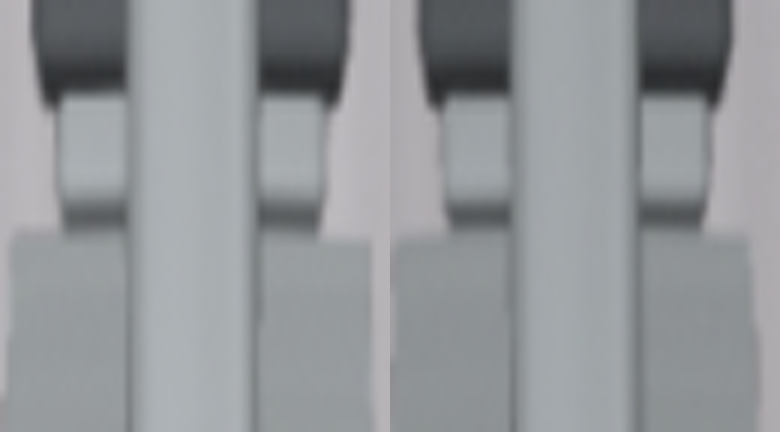

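Call:
apply_moves(steps="0 0 -0.5 0 0 0;0 0 -1.5 0 0 0;0 0 -3 0 0 0;0 0 -5 0 0 0;0 0 -7 0 0 0;0 0 -9 0 0 0;0 0 -10 0 0 0;0 0 -10 0 0 0;0 0 -10 0 0 0")

```text
time_s: 20.15
ee_pos: [0.5862, 0.1354, 0.1251]
tool_rot: [0.999, -0.036, -0.001, 0.0]
force: [0.6, -0.7, -0.1]
grip_width: 0.0853
```

Run:
```python
from h import *
s=r.sense();print(s['time_s'],s['ee_pos'],s['force'])
im=r.get_image('wrist')[:,:,::-1];cv2.imwrite('pics/w11.png',cv2.resize(im[0:250,140:380],None,fx=2.4,fy=2.4,interpolation=cv2.INTER_CUBIC))
im=r.get_image('side')[:,:,::-1];cv2.imwrite('pics/s11.png',cv2.resize(im[140:280,140:350],None,fx=3.5,fy=3.5,interpolation=cv2.INTER_CUBIC))
```

```text
20.15 [0.5861591  0.13539812 0.12511004] [ 0.61328586 -0.69515696 -0.101106  ]
```

View pics/w11.png

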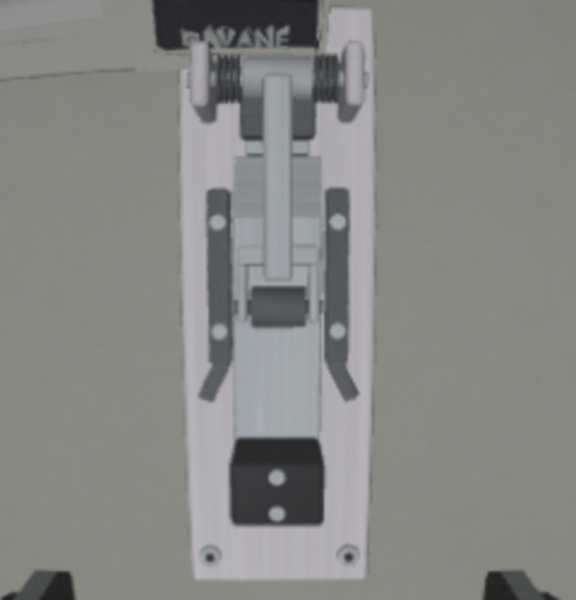

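View pics/s11.png

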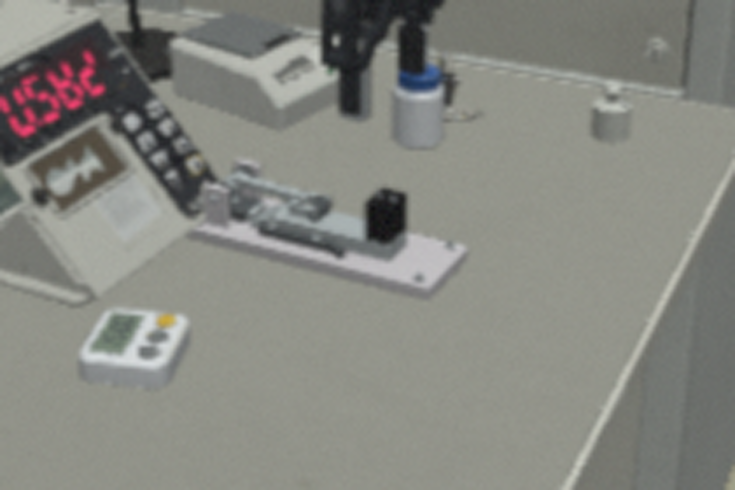

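The gauge lies flat in the channel: the roller is on the blade at about (278,305) and the nose is against the plunger at about (278,155). The bystanders are where they were and the gripper is clear, so I'm handing in.

Run:
```python
from workcell import r
print(r.hand_in())
```

```text
the job is handed in; nothing more can be done
None
```

The gauge is in the fixture with its nose against the end stop and the hold-down finger bearing on it. I gripped it by the black block, slid it flat up the channel under the roller, and crept it forward until the plunger bottomed. Then I backed off the push, let go and lifted clear. I handed in at about 20 s of the 64 s.

- **Plunger fully in:** the nose met the plunger at TCP x of about 0.579 m. The gauge stopped at 0.5835 m and stayed there through two more 0.5 mm commands, while the force rose from 14 to 19 N.
- **Force on the stop:** I estimate about 9 to 10 N at the peak. That is the total push less about 9 N of sliding friction, so it is inferred, not measured. It is fairly close to the 12 N ramming limit.
- **Force on the bevel:** the wrist read about 24.5 N along x and 26 N upward in the readings taken while the bevel was lifting the finger. That is above the 10 to 20 N expected, because the arm was also pressing down. I then raised the command by 1 mm.
- **After letting go:** the gap from nose to stop block in the wrist images matched the gap before release to within a fraction of a pixel. The roller sits on the blade. From the last side and wrist pictures, the timer, bottle and weight appear undisturbed; I did not re-measure their positions.

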